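Set the coating head's gap by the drag of a feeler

ROBOT

A 7-joint arm with a two-finger parallel gripper is mounted at the origin on a cart in front of the work surface, level with it; the furniture and walls round the work are solid. World frame = base frame: x ahead of the robot, y to its left, z up, the work surface at z = 0. Lengths are in m, angles in degrees, forces in N, time in s.
With the tool pointing down it reaches from about 0.35 to 0.9 m from the base axis. Payload 7.2 kg.
Tool frame: the origin (TCP) lies on the mounting face of the last link; the fingertips stand 173 mm ahead of it and the grasp point (between the pads) lies 155 mm ahead of it; z points along the fingers, y is the line along which they close (so a half turn about z gives the same grasp; the last joint's range is limited). The gripper opens to 85 mm and grips with 20 to 120 N. Pads are 22 mm wide; open, the fingers measure 114 mm over their backs; the gripper's body (76 mm by 85 mm) begins 54 mm behind the grasp point. The pads swing forward as they close: fully open they stand 13 mm farther back than shut.
Start: joints at [-68.423, 23.554, -0.728, 91.456, 0.321, 64.991, -4.71], TCP at [0.269, 0.564, 0.405] pointing down, gripper open.
Joint ranges: [-169.25, 169.25], [-16.82, 113.86], [-84.01, 82.57], [7.8, 145.47], [-59.2, 239.2], [7.22, 106.19], [-163.78, 163.78]. Speed limits (degrees/s): [136.94, 136.94, 172.46, 172.46, 180, 180, 180].

INTERFACE

Orientations are given as a 3x3 rotation matrix whose columns are the frame's x, y, z axes.
In Python, from rig import status, vision, job gives the robot as it stands.
- The arm moves only by the tool arm_command, never from a script. Its argument "deltas" is a list of rows, each a list of 3 entries, a list of its own where there are three numbers: the shift along the tool's x, y, z in m, then the turn about the tool's z in degrees, then the finger opening in m, from 0 to 0.0854. In form: [[[dx, dy, dz], spin, grip], ...]. A call has 1 to 5 rows; each row is the pose to reach, as a shift and turn from the pose commanded when the call began, along the tool's axes at that moment; what a row does not reach only later rows make up. A row lasts 1/12 s, in which the tool goes at most 41.7 mm and 7.16 degrees, less where a joint would pass 70% of its speed; a pose out of reach is approached as far as the arm can. A call with a gripper value outside its range is refused whole. The fingers move at their own pace and stop on an object; "newtons" is the grip in N (left out, the last holds). Time passes only in rows, so rows that repeat a pose let the fingers close. It gives the time, the measured TCP pose, the force, the opening and the grip force at its end, in the units of the state.
- status.state(): the state, without advancing time (a new reading comes with each control period).
- vision.camera(name): name is "side" or "top" or "wrist"; returns a dict with "img" (420x560x3 uint8, blue, green, red), "depth" (420x560 float32, m along the optical axis (not along the pixel's ray), 0 where there is no reading), "camera_matrix" (3x3 intrinsics, pixels), "world_from_camera" (4x4, takes a point from camera to world coordinates). Camera axes: x right, y down, z forward; pixel columns grow to the right and rows downward; lengths in m; the calibration is good to about 2 mm. The wrist camera is an equidistant fisheye: a pixel r from the principal point sees the ray r / f radians off the axis. A picture is of the moment at which its call begins.
- job.close_job(): hands the job in; it is judged then, once.
The state is a dict: "clock": time; "joint_pos": joint angles; "qvel": joint speeds; "tau": joint torques, N m; "position": TCP position; "tool_rot": TCP orientation; "contact_force": force on the tool from outside, world axes, zero at the start; "wrist_torque": the same for the moment, N m; "width": finger opening in m; "finger_force": force on a finger pad.
Only numpy, scipy, OpenCV 4.12 (cv2) and the standard library are available. Lean on these libraries where they do the work, as an engineer would, in place of code of your own. Each camera call takes 0.05 s, during which the arm holds its last target. There are 200 camera calls.

TASK

Set the gap of the coating stand with the long feeler: its screw has a left-hand thread, so swing the lever clockwise (seen from above) to raise the head, slide the blade in along the bed under the open foot until it meets the column, then swing the lever back until the foot nips the blade. Adjust until drawing the blade back takes a light but definite drag (a pull of about 6 N), and leave the blade drawn back about 15 mm from the column, flat on the bed, still nipped with that drag, and let go of everything. Leave the short feeler and the other things on the bench where they are.

Things in the scene. Friction and masses are not known exactly. Their poses are not given: they have to be found in the camera images.
- stand: coating stand, fixed, place and yaw vary; 195 x 92 mm, 80 mm high. Origin on the bench (z = 0) below the lever's screw; +x from the open front to the column, y left, z up. Slick white bed 64 mm wide from x = -125 to +20 mm, its top levelled anew each time 10.5 to 15.5 mm above the bench. Column's front face at x = +20 mm, 50 mm wide. Yoke over the bed: x -19 to +41, y +-22, z 60 to 80 mm
- stand_stop (a point): point on the column's front face, on the centre line y = 0 of the stand, 16 mm above the bench; axes as the stand's. The long feeler's tip touches here when fully in
- head: moving head on the screw; origin and axes as the stand's, lifted 14 mm per rad of lever. Carries the lever and a sprung, rubber-soled foot, 28 (x) by 30 mm, centred on the screw axis; the foot's underside is 16 mm above the bench at lever 0 and rises 14 mm per rad. The foot yields upward up to 9 mm: it presses 2 N at first touch and 3 N more per mm
- lever (a joint): the lever's turn in rad, 0 (head lowest) to 1.0 (head highest), growing clockwise seen from above. Starts at 0 to 0.08, where the gap is too small for the blade. It stays where it is left; turning it takes about 4 to 8 N at its grip point. Raises the head 14 mm per rad
- lever_axis (a point): point on the screw axis at the height of the lever bar (105 mm above the bench at lever 0, rising 14 mm per rad); x along the bar outwards. At lever 0 the bar points 125 deg anticlockwise (from above) from the stand's +x
- lever_grip (a point): middle of the lever bar, 62 mm from the screw axis; a level round steel bar 10 mm thick reaching from 13 to 82 mm off the axis, ending in an 18 mm black ball. Can be pushed from either side; free below down to the yoke's top, 25 mm lower at lever 0; x along the bar outwards
- long_feeler: the feeler to use, 72 to 113 g: aluminium grip block 36 x 14 x 40 mm high with a straight steel blade 85 mm long, 14 mm wide, 7 mm thick along its underside. Origin under the block's centre, +x along the blade, z up. Drawing it back between foot and bed takes 0.8 to 1.1 N of pull per newton that the foot presses (the bed is slick and adds little)
- long_feeler_grip (a point): centre of the long feeler's grip block, 20 mm above its underside; gripped across its 14 mm width (y)
- long_feeler_tip (a point): end of the long feeler's blade, on its centre line, 3.5 mm above its underside, 103 mm ahead of the grip block's centre
- short_feeler_grip (a point): centre of the grip block (same block) of the other feeler, whose blade is only 50 mm long and 4 mm thick: not to be used; x along its blade
- vial_mid (a point): centre of a small capped glass vial, 25 mm across, 52 mm high
- beaker_mid (a point): centre of a glass beaker, 46 mm across, 56 mm high
- brown_bottle_mid (a point): centre of a brown bottle with black cap, 42 mm across, 85 mm high
- timer_mid (a point): centre of a flat white lab timer, 61 x 63 x 18 mm
- stopper_mid (a point): centre of a grey rubber stopper, 35 mm across, 27 mm high

How it is judged (in metres and radians):
On the way, in this order (a step that is already met when the one before it is completed fails the run):
1. the long feeler's blade lies under the raised foot, its tip at the column, the foot not pressing on it (x of long_feeler_tip in the frame of stand above 0.016 m and contact force between head and long_feeler below 0.5 N and z of long_feeler_tip in the frame of stand below 0.03 m and y of long_feeler_tip in the frame of stand between -0.01 and 0.01 m), for 0.2 s.
2. the foot is lowered on the blade while its tip is within 7 mm of the column (x of long_feeler_tip in the frame of stand above 0.013 m and contact force between head and long_feeler above 2 N and y of long_feeler_tip in the frame of stand between -0.01 and 0.01 m), for 0.2 s.
At the end, for the whole second after the job is handed in: the long feeler lies flat on the bed at rest (tilt under 0.08 rad, within 0.15 rad of straight, tip within 10 mm of the centre line), tip drawn back 8 to 23 mm from the column, and the foot presses on it with 4 to 9.5 N (about as much drag) (x of long_feeler_tip in the frame of stand between -0.003 and 0.012 m and y of long_feeler_tip in the frame of stand between -0.01 and 0.01 m and contact force between head and long_feeler between 4 and 9.5 N and angle between the x axis of long_feeler and the x axis of stand, either way round below 0.15 rad and angle between long_feeler's own z axis and vertical below 0.08 rad and linear speed of long_feeler below 0.01 m/s); the robot touches nothing.
It fails at once if a bystander or the short feeler is moved by more than 30 mm (distance of any of short_feeler_grip, vial_mid, beaker_mid, brown_bottle_mid, timer_mid, stopper_mid from where it was at the start of the episode above 0.03 m).
It also fails if it takes over 72 s, if anything falls off the work surface, if the arm or the gripper's body presses on something with over 40 N, if the wrist force passes 120 N, or if a joint passes its speed limit or range.

## Working session

There is one attempt and no reset: what is moved stays moved. The work goes in short steps, Python scripts to look and compute and a tool call to move; the robot and the scene stay as the last step left them, time stands still between calls to the robot, and variables do not carry over. Pictures are saved under pics/ and viewed, at most 10 in all, crops included, and the job is handed in when it is done.

Besides the shell and the picture viewer there is one more tool, called after "Request:" as name([rows], argument=value, ...), one row to a line, values as JSON. arm_command: Moves the arm, as the interface text tells. Its arguments: {"type":"object","properties":{"deltas":{"type":"array"},"newtons":{"type":"number"}},"required":["deltas"]}

```bash
mkdir -p pics
cat > h.py <<'E'
import numpy as np,cv2
from rig import status,vision,job
def cam(n):
    c=vision.camera(n); return c
def pts(c):
    d=c["depth"];K=c["camera_matrix"];T=c["world_from_camera"]
    v,u=np.mgrid[:d.shape[0],:d.shape[1]]
    P=np.stack([(u-K[0,2])/K[0,0]*d,(v-K[1,2])/K[1,1]*d,d],-1)
    W=P@T[:3,:3].T+T[:3,3]; W[d==0]=np.nan
    return W
E
python3 - <<'E'
from h import *
for n in("side","top"):
    c=cam(n);cv2.imwrite(f"pics/{n}0.png",c["img"]);np.savez(f"{n}0.npz",**c);print(n,c["camera_matrix"].round(1).tolist(),c["world_from_camera"].round(3).tolist())
s=status.state();print({k:np.round(v,3).tolist() for k,v in s.items()})
E
```

```text
side [[440.5, 0.0, 281.2], [0.0, 440.5, 213.5], [0.0, 0.0, 1.0]] [[0.973, -0.117, 0.201, 0.263], [-0.231, -0.571, 0.788, -0.969], [0.023, -0.813, -0.582, 0.81], [0.0, 0.0, 0.0, 1.0]]
top [[402.5, 0.0, 275.5], [0.0, 402.5, 212.6], [0.0, 0.0, 1.0]] [[-0.016, -0.995, 0.102, 0.39], [-1.0, 0.016, -0.001, 0.004], [-0.0, -0.102, -0.995, 1.188], [0.0, 0.0, 0.0, 1.0]]
{'clock': 0.1, 'joint_pos': [-68.422, 23.596, -0.731, 91.499, 0.321, 64.991, -4.709], 'qvel': [-0.006, -0.121, 0.024, -0.068, -0.032, 0.055, 0.041], 'tau': [0.002, -60.181, 0.684, -30.009, 0.014, 0.006, -0.0], 'position': [0.269, 0.564, 0.404], 'tool_rot': [[-0.903, 0.43, -0.001], [0.43, 0.903, -0.001], [-0.0, -0.001, -1.0]], 'contact_force': [0.106, -0.24, -0.171], 'wrist_torque': [0.031, -0.046, -0.022], 'finger_force': 0.0, 'width': 0.085}
```

View pics/top0.png

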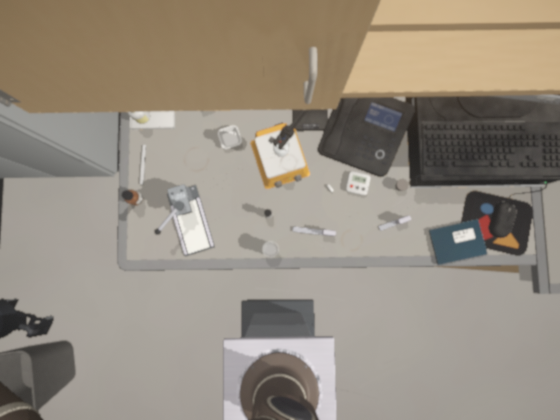

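View pics/side0.png

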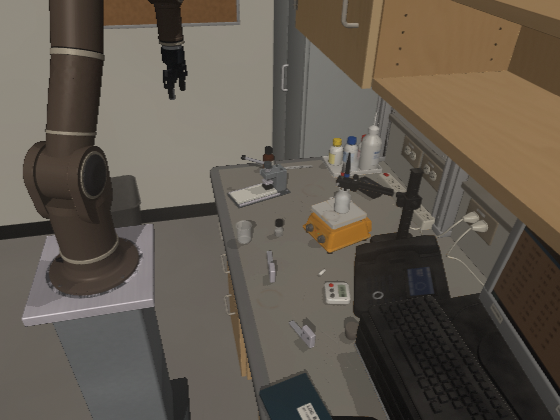

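The top view shows the stand at about (190,220), with its lever ball at (157,232). The feelers are at (314,231) and (395,223). I'll enlarge both and measure.

Run:
```python
from h import *
c=dict(np.load("top0.npz"));im=c["img"];W=pts(c)
a=cv2.resize(im[170:270,130:230],None,fx=4,fy=4,interpolation=cv2.INTER_CUBIC)
b=cv2.resize(im[190:250,285:420],(800,356)[:2] and (540,240),interpolation=cv2.INTER_CUBIC)
o=np.zeros((400+0,780,3),np.uint8)
b=cv2.resize(im[200:245,285:420],(378,126),interpolation=cv2.INTER_CUBIC)
s=dict(np.load("side0.npz"));e=cv2.resize(s["img"][245:350,255:350],(239,264),interpolation=cv2.INTER_CUBIC)
o[:,:400]=a;o[:126,402:780]=b;o[130:394,402:641]=e
cv2.imwrite("pics/crop0.png",o)
def mask(z0,z1,u0,u1,v0,v1):
    m=np.zeros(W.shape[:2],bool);m[v0:v1,u0:u1]=1
    return m&(W[...,2]>z0)&(W[...,2]<z1)
print("bench z",np.nanmedian(W[215:225,340:370,2]))
for nm,u0,u1 in(("A",285,345),("B",370,420)):
    for z0,z1 in((.025,.06),(.004,.06)):
        m=mask(z0,z1,u0,u1,205,245);P=W[m]
        if len(P)<5: print(nm,len(P));continue
        r=cv2.minAreaRect((P[:,:2]*1000).astype(np.float32));print(nm,z0,len(P),np.median(P[:,2]).round(4),r)
m=mask(.008,.022,160,225,180,265);P=W[m];print("bed",len(P),np.median(P[:,2]),cv2.minAreaRect((P[:,:2]*1000).astype(np.float32)))
g=im.max(2)>190;P=W[mask(.006,.022,160,225,180,265)&g];print("white",len(P),np.median(P[:,2]),cv2.minAreaRect((P[:,:2]*1000).astype(np.float32)))
m=mask(.09,.14,140,215,180,265);P=W[m];print("lever",len(P),np.median(P[:,2]));q=cv2.fitLine((P[:,:2]).astype(np.float32),cv2.DIST_L2,0,.01,.01).ravel();print(q,np.degrees(np.arctan2(q[1],q[0])),P.min(0),P.max(0))
```

```text
bench z -0.0009966089235966535
A 0.025 65 0.0389 ((449.2118835449219, -149.29122924804688), (36.3700065612793, 13.534282684326172), 82.73393249511719)
A 0.004 219 0.0078 ((477.1537780761719, -111.86351776123047), (108.26296997070312, 174.00210571289062), 1.046140432357788)
B 0.025 68 0.0379 ((482.7363586425781, -365.3628234863281), (14.454170227050781, 35.406532287597656), 19.450193405151367)
B 0.004 128 0.0297 ((467.6020812988281, -349.0896911621094), (110.72501373291016, 136.4600830078125), 3.6354963779449463)
bed 1087 0.012781529503542943 ((492.8714599609375, 261.5068054199219), (189.98451232910156, 101.7695083618164), 16.786441802978516)
white 1088 0.012692910174920913 ((475.9796447753906, 249.4518280029297), (147.21469116210938, 87.06507873535156), 16.479225158691406)
lever 215 0.1094658720041608
[ 0.7654356  -0.64351255  0.4967296   0.2868125 ] -40.054237 [0.4476996  0.25144661 0.09599164] [0.53635742 0.33058349 0.11566219]
```

View pics/crop0.png

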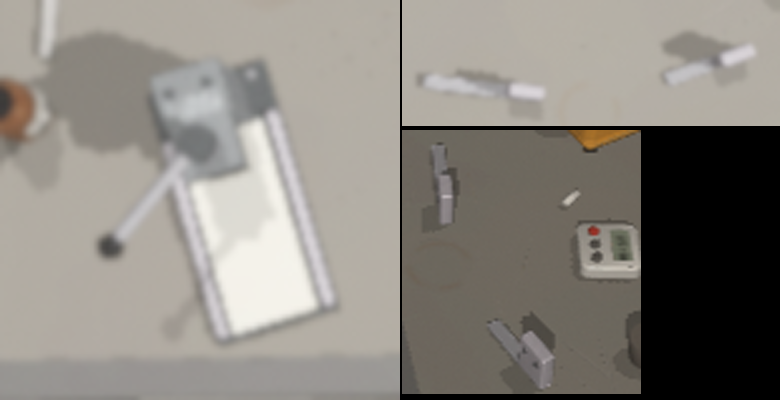

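```bash
cat >> h.py <<'E'
def ray(c,u,v,z):
    K=c["camera_matrix"];T=c["world_from_camera"]
    d=T[:3,:3]@np.array([(u-K[0,2])/K[0,0],(v-K[1,2])/K[1,1],1.]);o=T[:3,3]
    return o+d*(z-o[2])/d[2]
E
python3 - <<'E'
from h import *
for n in("top","side"):
    c=dict(np.load(n+"0.npz"));im=c["img"];W=pts(c)
    R=(W[...,0]>.35)&(W[...,0]<.65)&(W[...,1]>.15)&(W[...,1]<.36)
    Z=W[...,2]
    def rect(m,s):
        n_,l,st,_=cv2.connectedComponentsWithStats(m.astype(np.uint8));k=1+np.argmax(st[1:,4]);P=W[l==k];print(n,s,len(P),np.median(P[:,2]).round(4),np.round(cv2.minAreaRect((P[:,:2]*1000).astype(np.float32))[0],1),np.round(cv2.minAreaRect((P[:,:2]*1000).astype(np.float32))[1:][0],1),round(cv2.minAreaRect((P[:,:2]*1000).astype(np.float32))[2],2),P.mean(0).round(4))
    rect(R&(Z>.07)&(Z<.088),"yoke")
    rect(R&(Z>.006)&(Z<.03)&(im.min(2)>0),"base")
    rect(R&(Z>.006)&(Z<.03)&(im.min(2)>200),"bright")
    rect(R&(Z>.09)&(Z<.13)&(im.max(2)<70),"black")
    m=R&(Z>.006)&(Z<.03)
    print(np.nanpercentile(Z[m],[5,20,40,60,80,95]).round(4))
c=dict(np.load("top0.npz"))
h=ray(c,130+197/4,170+142/4,.108);b=ray(c,130+110/4,170+247/4,.105);print(h,b,np.linalg.norm(h-b),np.degrees(np.arctan2(*(b-h)[1::-1])))
# bed corners, front (crop px): front-left, front-right outer
for p in((218,340),(337,303),(268,62)):print(ray(c,130+p[0]/4,170+p[1]/4,.012))
for p in((428,80),(548,94),(511,92)):print(ray(c,285+(p[0]-402)/2.8,200+p[1]/2.8,.005 if p[0]<450 else .04))
s=dict(np.load("side0.npz"));cv2.imwrite("pics/s1.png",cv2.resize(s["img"][140:215,215:305],(720,600),interpolation=cv2.INTER_CUBIC))
E
```

```text
top yoke 399 0.0789 [545. 270.] [79.7 51. ] 17.16 [0.5496 0.2691 0.0788]
top base 1185 0.0125 [489.4 253.4] [184.5  89.9] 17.49 [0.4681 0.2447 0.0125]
top bright 873 0.0132 [474.2 249.2] [143.6  64.2] 16.4 [0.4629 0.2441 0.0132]Traceback (most recent call last):
  File "<stdin>", line 11, in <module>
  File "<stdin>", line 7, in rect
    return _wrapfunc(a, 'argmax', axis=axis, out=out, **kwds)
    return bound(*args, **kwds)
ValueError: attempt to get argmax of an empty sequence
```

Run:
```python
from h import *
c=dict(np.load("top0.npz"))
h=ray(c,130+197/4,170+142/4,.108);b=ray(c,130+110/4,170+247/4,.105);print(h,b,np.linalg.norm(h-b),np.degrees(np.arctan2(*(b-h)[1::-1])))
for p in((218,340),(337,303),(268,62)):print(ray(c,130+p[0]/4,170+p[1]/4,.012))
for p in((428,80),(548,94),(511,92)):print(ray(c,285+(p[0]-402)/2.8,200+p[1]/2.8,.005 if p[0]<450 else .04))
c=dict(np.load("side0.npz"));im=c["img"];W=pts(c);Z=W[...,2]
R=(W[...,0]>.35)&(W[...,0]<.65)&(W[...,1]>.15)&(W[...,1]<.36)
for s,m in(("bright",R&(Z>.006)&(Z<.03)&(im.min(2)>170)),("yoke",R&(Z>.073)&(Z<.085)),("lever",R&(Z>.095)&(Z<.13))):
    P=W[m];print(s,len(P),np.median(P,0).round(4),cv2.minAreaRect((P[:,:2]*1000).astype(np.float32)))
# feeler A from side view
m=(W[...,0]>.40)&(W[...,0]<.52)&(W[...,1]>-.2)&(W[...,1]<0)&(Z>.03)&(Z<.05);P=W[m];print("blk",len(P),cv2.minAreaRect((P[:,:2]*1000).astype(np.float32)))
```

```text
[0.52402483 0.26242028 0.108     ] [0.45414488 0.32109477 0.105     ] 0.09129569178276034 139.98159800391664
[0.39077094 0.26890118 0.012     ]
[0.41619128 0.18243439 0.012     ]
[0.5946776  0.23336784 0.012     ]
[ 0.46298699 -0.05205038  0.005     ]
[ 0.44460326 -0.17231485  0.04      ]
[ 0.44724214 -0.13468725  0.04      ]
bright 2 [0.5201 0.2302 0.0145] ((520.11376953125, 230.238525390625), (26.6020450592041, 0.0), -162.5481414794922)
yoke 199 [0.5486 0.2585 0.0807] ((545.6550903320312, 264.4915771484375), (82.11665344238281, 54.031532287597656), 20.401958465576172)
lever 130 [0.5029 0.2788 0.1092] ((495.1235046386719, 289.9888916015625), (28.067659378051758, 110.54579162597656), 46.48988723754883)
blk 96 ((433.47955322265625, -83.52323150634766), (23.985206604003906, 177.492431640625), 14.498689651489258)
```

Request:
arm_command([
  [[-0.037,-0.018,0],0,0.085],
  [[-0.074,-0.036,0],0,0.085],
  [[-0.111,-0.055,0],0,0.085],
  [[-0.148,-0.073,0],0,0.085],
  [[-0.186,-0.092,0],0,0.085],
], newtons=25)

```text
clock: 0.52
position: [0.3975, 0.4, 0.4044]
tool_rot: [[-0.903, 0.43, -0.0], [0.43, 0.903, -0.0], [0.0, -0.0, -1.0]]
contact_force: [1.2, 0.1, -0.5]
width: 0.0851
finger_force: 0.0
```

Request:
arm_command([
  [[-0.037,-0.018,0],5,0.085],
  [[-0.074,-0.036,0.01],10,0.085],
  [[-0.1136,-0.0556,0.03],14.5,0.085],
  [[-0.1136,-0.0556,0.05],14.5,0.085],
  [[-0.1136,-0.0556,0.06],14.5,0.085],
])

```text
clock: 0.93
position: [0.4768, 0.2989, 0.3422]
tool_rot: [[-0.762, 0.647, -0.002], [0.647, 0.762, -0.003], [-0.001, -0.003, -1.0]]
contact_force: [-1.0, -1.0, -0.1]
width: 0.0848
finger_force: 0.0
```

Run:
```python
from h import *
c=cam("wrist");cv2.imwrite("pics/w1.png",c["img"]);print(c["camera_matrix"].tolist(),c["world_from_camera"].round(4).tolist())
s=status.state();print(s["clock"],s["position"],s["tool_rot"])
```

```text
[[325.19226210127806, 0.0, 275.1715174432052], [0.0, 325.19226210127806, 211.44910267200703], [0.0, 0.0, 1.0]] [[0.6465, 0.7215, 0.2479, 0.4125], [0.7629, -0.6098, -0.2147, 0.3547], [-0.0037, 0.3279, -0.9447, 0.3101], [0.0, 0.0, 0.0, 1.0]]
0.9833 [0.47508538 0.30091971 0.34100486] [[-7.64600618e-01  6.44490630e-01 -4.20978146e-03]
 [ 6.44503673e-01  7.64593139e-01 -3.51390556e-03]
 [ 9.54090809e-04 -5.39995398e-03 -9.99984965e-01]]
```

View pics/w1.png

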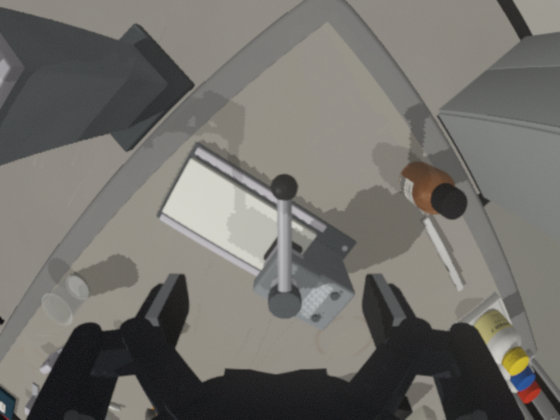

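The wrist view shows the bar between the fingers: ball at (284,187), hub at (285,300). I'll use it to cross-check the axis position.

```bash
cat >> h.py <<'E'
def wray(c,u,v,z):
    K=c["camera_matrix"];T=c["world_from_camera"]
    a=np.array([(u-K[0,2]),(v-K[1,2])])/K[0,0];t=np.hypot(*a)
    d=T[:3,:3]@np.array([*(np.sin(t)*a/t),np.cos(t)]);o=T[:3,3]
    return o+d*(z-o[2])/d[2]
E
python3 - <<'E'
from h import *
K=np.array([[325.192,0,275.17],[0,325.19,211.45],[0,0,1]]);T=np.array([[0.6465, 0.7215, 0.2479, 0.4125], [0.7629, -0.6098, -0.2147, 0.3547], [-0.0037, 0.3279, -0.9447, 0.3101],[0,0,0,1]])
c=dict(camera_matrix=K,world_from_camera=T)
h=wray(c,285,298,.112);b=wray(c,284,187,.105);print(h,b,np.linalg.norm((h-b)[:2]),np.degrees(np.arctan2(*(b-h)[1::-1])))
for p in((197,145),(161,214),(355,240)):print(wray(c,*p,.013))
E
```

```text
[0.52011469 0.27193801 0.112     ] [0.45716456 0.32339174 0.105     ] 0.08130315864483377 140.73836793842315
[0.39331997 0.27390403 0.013     ]
[0.4178728  0.19705947 0.013     ]
[0.56657456 0.32945741 0.013     ]
```

Request:
arm_command([
  [[0,0,0.03],0,0.085],
  [[0,0.002,0.06],0,0.085],
  [[0,0.003,0.079],0,0.085],
  [[0,0.003,0.079],0,0.02],
  [[0,0.003,0.079],0,0.0],
], newtons=25)

```text
clock: 1.4
position: [0.4764, 0.3063, 0.2655]
tool_rot: [[-0.768, 0.641, -0.002], [0.641, 0.768, -0.001], [0.001, -0.002, -1.0]]
contact_force: [0.6, 0.3, -0.1]
width: 0.0636
finger_force: 0.0
```

Request:
arm_command([
  [[0,0,0],0,0.0],
  [[0,0,0],0,0.0],
  [[0,0,0],0,0.0],
  [[0,0,0],0,0.0],
])

```text
clock: 1.73
position: [0.4775, 0.3053, 0.2669]
tool_rot: [[-0.766, 0.642, 0.002], [0.642, 0.766, 0.001], [-0.0, 0.002, -1.0]]
contact_force: [0.0, 0.2, -1.1]
width: 0.0118
finger_force: 0.0
```

Request:
arm_command([
  [[0,0,0],0,0.0],
  [[0,0,0],0,0.0],
])

```text
clock: 1.9
position: [0.4774, 0.3052, 0.2668]
tool_rot: [[-0.766, 0.642, 0.001], [0.642, 0.766, 0.001], [0.0, 0.001, -1.0]]
contact_force: [-0.9, -0.6, 6.8]
width: 0.0088
finger_force: 25.7
```

Request:
arm_command([
  [[-0.0004,0.0071,-0.0016],6.5,0],
  [[-0.0016,0.0141,-0.0032],13,0],
  [[-0.0036,0.0209,-0.0048],19.5,0],
  [[-0.0063,0.0274,-0.0064],26,0],
  [[-0.0063,0.0274,-0.0064],26,0],
])

```text
clock: 2.32
position: [0.5004, 0.3227, 0.2732]
tool_rot: [[-0.401, 0.916, 0.001], [0.916, 0.401, 0.001], [0.001, 0.001, -1.0]]
contact_force: [-0.5, 0.4, 7.1]
width: 0.0089
finger_force: 25.8
```

Request:
arm_command([
  [[-0.0005,0.0076,-0.0017],7,0],
  [[-0.0019,0.0151,-0.0034],14,0],
  [[-0.0038,0.0214,-0.0049],20,0],
  [[-0.0038,0.0214,-0.0049],20,0],
  [[-0.0038,0.0214,-0.0049],20,0],
])

```text
clock: 2.73
position: [0.5213, 0.3279, 0.2781]
tool_rot: [[-0.072, 0.997, 0.002], [0.997, 0.072, 0.002], [0.002, 0.002, -1.0]]
contact_force: [0.6, 1.5, 6.4]
width: 0.0089
finger_force: 25.6
```

Request:
arm_command([
  [[0,0,0],0,0.04],
  [[0,0,0],0,0.04],
  [[0,0,-0.02],0,0.04],
  [[0,0,-0.06],0,0.04],
  [[0,0,-0.1],0,0.04],
])

```text
clock: 3.15
position: [0.5202, 0.3266, 0.3764]
tool_rot: [[-0.071, 0.997, -0.003], [0.997, 0.071, -0.003], [-0.003, -0.004, -1.0]]
contact_force: [-0.0, 0.5, 0.8]
width: 0.0399
finger_force: 0.0
```

Request:
arm_command([
  [[0,0,0],0,0.06],
  [[0,0,0],0,0.06],
])

```text
clock: 3.32
position: [0.5214, 0.327, 0.3795]
tool_rot: [[-0.071, 0.997, 0.004], [0.997, 0.071, 0.003], [0.003, 0.004, -1.0]]
contact_force: [-0.3, 0.2, -0.6]
width: 0.0597
finger_force: 0.0
```

Run:
```python
from h import *
c=cam("wrist");cv2.imwrite("pics/w2.png",c["img"]);np.savez("w2.npz",**c)
s=status.state();print(s["clock"],s["position"],s["tool_rot"])
```

```text
3.3667 [0.5207624  0.32691807 0.37759806] [[-7.07499702e-02  9.97493606e-01  9.73466352e-04]
 [ 9.97493578e-01  7.07489205e-02  1.07361747e-03]
 [ 1.00205487e-03  1.04698484e-03 -9.99998950e-01]]
```

View pics/w2.png

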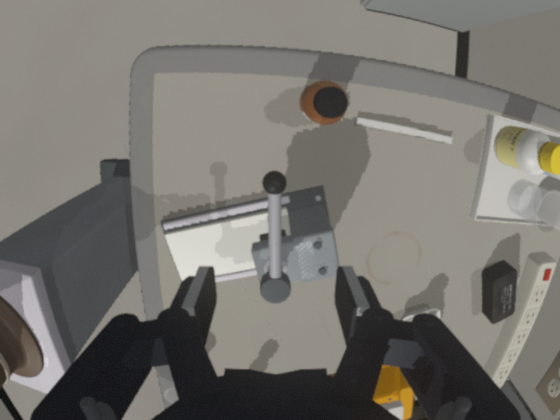

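Request:
arm_command([
  [[-0.04,-0.009,0],2,0.06],
  [[-0.08,-0.018,0],4,0.06],
  [[-0.12,-0.027,0],6,0.06],
  [[-0.16,-0.036,0],8,0.06],
  [[-0.2,-0.045,0],12,0.06],
])

```text
clock: 3.78
position: [0.4886, 0.1226, 0.3754]
tool_rot: [[0.139, 0.99, -0.003], [0.99, -0.139, -0.001], [-0.002, -0.002, -1.0]]
contact_force: [1.7, -0.8, 0.2]
width: 0.0598
finger_force: 0.0
```

Run:
```python
from h import *
s=status.state();R=s["tool_rot"];d=np.array([.448,-.150,.30])-s["position"];print(s["clock"],s["position"],R.round(3).tolist(),R.T@d,s["joint_pos"])
```

```text
3.7833 [0.48861518 0.12261013 0.37536524] [[0.139, 0.99, -0.003], [0.99, -0.139, -0.001], [-0.002, -0.002, -1.0]] [-0.2754909  -0.00208848  0.07580368] [-43.03488236  14.09337429  28.03322692 111.48876652  -7.86210328
  56.42944429 -19.33868458]
```

Request:
arm_command([
  [[-0.04,0,0],0,0.06],
  [[-0.08,0,0],0,0.06],
  [[-0.12,0,0],0,0.06],
  [[-0.16,0,0.01],0,0.06],
  [[-0.2,0,0.02],0,0.06],
])

```text
clock: 4.2
position: [0.4609, -0.0752, 0.356]
tool_rot: [[0.138, 0.99, -0.001], [0.99, -0.138, 0.0], [0.0, -0.001, -1.0]]
contact_force: [0.8, -1.1, -0.6]
width: 0.0596
finger_force: 0.0
```

Request:
arm_command([
  [[-0.04,0,0.01],0,0.06],
  [[-0.0755,-0.002,0.03],0,0.06],
  [[-0.0755,-0.002,0.055],0,0.06],
  [[-0.0755,-0.002,0.055],0,0.06],
  [[-0.0755,-0.002,0.055],0,0.06],
])

```text
clock: 4.62
position: [0.4487, -0.1479, 0.3004]
tool_rot: [[0.14, 0.99, -0.005], [0.99, -0.14, 0.0], [-0.0, -0.005, -1.0]]
contact_force: [-0.1, 1.1, 0.7]
width: 0.0598
finger_force: 0.0
```

Run:
```python
from h import *
c=cam("wrist");cv2.imwrite("pics/w3.png",c["img"]);np.savez("w3.npz",**c)
s=status.state();print(s["clock"],s["position"],s["tool_rot"].round(3).tolist(),s["joint_pos"])
```

```text
4.6667 [ 0.44950046 -0.14741636  0.30149206] [[0.138, 0.99, -0.003], [0.99, -0.138, 0.0], [-0.0, -0.003, -1.0]] [-16.34881522  18.11599776  34.78771598 120.14995083 -14.26713124
  45.85622656  19.20913256]
```

View pics/w3.png

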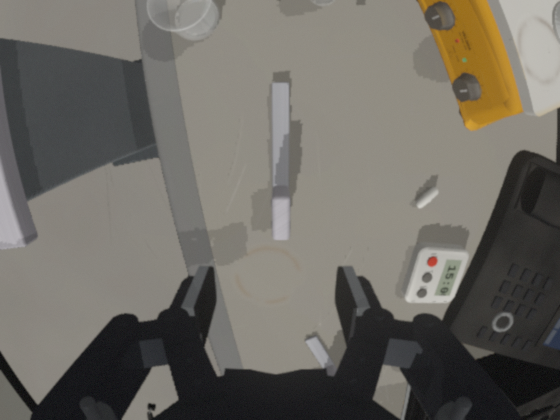

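Run:
```python
from h import *
c=dict(np.load("w3.npz"));s=status.state()
q=[wray(c,*p,.040) for p in((274.5,198),(289.5,198),(288.5,240),(274.5,240))];t=wray(c,281,83,.005)
b=np.mean(q,0);print(np.round(q,4),b,t)
print(np.linalg.norm((t-b)[:2]),np.degrees(np.arctan2(*(t-b)[1::-1])))
print("in tool",s["tool_rot"].T@(b-s["position"]))
```

```text
[[ 0.4492 -0.1308  0.04  ]
 [ 0.4601 -0.1323  0.04  ]
 [ 0.4551 -0.1656  0.04  ]
 [ 0.4445 -0.1641  0.04  ]] [ 0.45221741 -0.14821636  0.04      ] [ 0.46575306 -0.04744351  0.005     ]
0.1016778312160015 82.3499074525346
in tool [-0.0003763   0.00348238  0.26148394]
```

Request:
arm_command([
  [[0,0.002,0.03],-0.3,0.06],
  [[0,0.003,0.07],-0.3,0.06],
  [[0,0.003,0.1],-0.3,0.05],
  [[0,0.003,0.118],-0.3,0.04],
  [[0,0.003,0.118],-0.3,0],
], newtons=40)

```text
clock: 5.08
position: [0.4523, -0.1466, 0.1818]
tool_rot: [[0.131, 0.991, -0.004], [0.991, -0.131, 0.001], [0.001, -0.004, -1.0]]
contact_force: [-0.9, 0.1, 1.2]
width: 0.0293
finger_force: 0.0
```

Request:
arm_command([
  [[0,0,0],0,0.0],
  [[0,0,0],0,0.0],
  [[0,0,0],0,0.0],
  [[0,0,0],0,0.0],
])

```text
clock: 5.42
position: [0.4534, -0.1483, 0.1855]
tool_rot: [[0.133, 0.991, 0.003], [0.991, -0.133, -0.0], [0.0, 0.003, -1.0]]
contact_force: [-0.4, 0.0, -0.6]
width: 0.0134
finger_force: 42.5
```

Request:
arm_command([
  [[0,0,0],0,0.0],
  [[0,0,0],0,0.0],
])

```text
clock: 5.58
position: [0.4529, -0.1483, 0.1847]
tool_rot: [[0.133, 0.991, 0.001], [0.991, -0.133, 0.0], [0.0, 0.001, -1.0]]
contact_force: [0.5, 1.4, 5.2]
width: 0.0134
finger_force: 43.3
```

Request:
arm_command([
  [[0,0,-0.02],0,0.0],
  [[0,0,-0.05],0,0.0],
  [[0,0,-0.085],0,0.0],
  [[0.02,0,-0.11],0,0.0],
  [[0.05,0,-0.11],0,0],
])

```text
clock: 6.0
position: [0.4604, -0.1017, 0.2987]
tool_rot: [[0.14, 0.99, 0.008], [0.99, -0.14, -0.001], [0.0, 0.008, -1.0]]
contact_force: [1.3, 0.2, -0.8]
width: 0.0135
finger_force: 42.7
```

```bash
cat >> h.py <<'E'
YAW=16.4;C=np.array([.525,.2645]);ex=np.array([np.cos(np.radians(YAW)),np.sin(np.radians(YAW))]);ey=np.array([-ex[1],ex[0]])
def st(x,y=0): return C+x*ex+y*ey
def plan(xy,z):
    s=status.state();R=s["tool_rot"];d=np.array([*xy,z])-s["position"]
    a=np.degrees(np.arctan2(R[1,0],R[0,0]))
    e=s["position"][:2]-C
    print(s["clock"],s["position"].round(4),"yaw",a.round(2),"spin to stand",(a-YAW).round(2),"delta",(R.T@d).round(4),"in stand",(e@ex).round(4),(e@ey).round(4),"F",s["contact_force"].round(1),s["joint_pos"].round(0))
E
python3 - <<'E'
from h import *
plan(st(-.135),.293)
E
```

```text
6.0 [ 0.4604 -0.1017  0.2987] yaw 81.97 spin to stand 65.57 delta [ 0.3158 -0.1101  0.0049] in stand -0.1654 -0.3331 F [ 1.3  0.2 -0.8] [-22.  18.  35. 121. -15.  45.  14.]
```

Request:
arm_command([
  [[0.032,-0.011,0],6.6,0],
  [[0.064,-0.022,0],13.2,0],
  [[0.096,-0.033,0],19.8,0],
  [[0.128,-0.044,0],26.4,0],
  [[0.158,-0.055,0],33,0],
])

```text
clock: 6.42
position: [0.4262, 0.0634, 0.2943]
tool_rot: [[0.647, 0.763, 0.001], [0.763, -0.647, 0.001], [0.001, -0.0, -1.0]]
contact_force: [-0.8, -0.0, -0.8]
width: 0.0136
finger_force: 42.7
```

Run:
```python
from h import *
plan(st(-.135),.293)
```

```text
6.4167 [0.4262 0.0634 0.2943] yaw 49.71 spin to stand 33.31 delta [ 0.1045 -0.1288  0.0014] in stand -0.1516 -0.165 F [-0.8 -0.  -0.8] [-50.  15.  41. 126. -15.  43. -39.]
```

Request:
arm_command([
  [[0.022,-0.026,0],6.6,0],
  [[0.044,-0.052,0],13.2,0],
  [[0.066,-0.08,0],20,0],
  [[0.088,-0.106,0],26.6,0],
  [[0.1045,-0.1288,0],33,0],
])

```text
clock: 6.83
position: [0.3945, 0.2273, 0.2944]
tool_rot: [[0.957, 0.289, 0.0], [0.289, -0.957, 0.001], [0.001, -0.001, -1.0]]
contact_force: [-0.1, 0.1, -1.6]
width: 0.0131
finger_force: 42.7
```

Request:
arm_command([
  [[0,0,0],0,0],
  [[0,0,0],0,0],
  [[0,0,0],0,0],
])

```text
clock: 7.08
position: [0.3951, 0.2242, 0.294]
tool_rot: [[0.956, 0.295, -0.0], [0.295, -0.956, -0.0], [-0.0, 0.0, -1.0]]
contact_force: [-0.0, -0.9, -0.7]
width: 0.0131
finger_force: 42.6
```

Run:
```python
from h import *
c=cam("wrist");cv2.imwrite("pics/w4.png",c["img"]);np.savez("w4.npz",**c)
plan(st(-.135),.202)
```

```text
7.1333 [0.3953 0.2237 0.2941] yaw 17.04 spin to stand 0.64 delta [ 0.0009 -0.0025  0.0921] in stand -0.1359 -0.0025 F [ 0.3 -0.3 -0.7] [-73.  19.  46. 123. -20.  45. -88.]
```

View pics/w4.png

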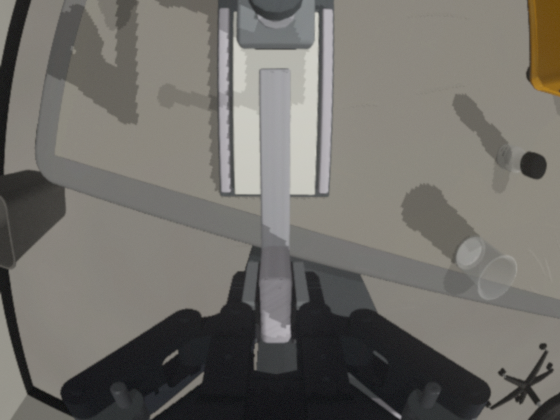

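The blade lies along the bed's centre line in the wrist view (blade columns 260–290, rails 219–332). I'll work out the slide length from the bed's front edge at about row 195.

Run:
```python
from h import *
c=dict(np.load("w4.npz"));s=status.state();R=s["tool_rot"];p=s["position"]
for u,v,z in((276,195,.0138),(234,193,.0138),(319,193,.0138),(275,69,.118),(262,69,.118),(220,40,.0138),(332,40,.0138),(219,190,.0138),(331,190,.0138)):print(u,v,(R.T@(wray(c,u,v,z)-p)).round(4))
W=c["depth"];print(W[120:180:20,245],W[120:180:20,310])
K=c["camera_matrix"];T=c["world_from_camera"]
for u,v in((245,120),(245,150),(245,180),(310,150),(160,230),(400,120),(350,170)):
    a=np.array([u-K[0,2],v-K[1,2]])/K[0,0];t=np.hypot(*a);d=np.array([*(np.sin(t)*a/t),np.cos(t)]);d/=d[2];print(u,v,(T[:3,:3]@(d*W[v,u])+T[:3,3]).round(4))
```

```text
276 195 [ 0.0126 -0.001   0.2803]
234 193 [ 0.0142 -0.0345  0.2803]
319 193 [0.0144 0.0333 0.2803]
275 69 [ 0.1001 -0.0019  0.1761]
262 69 [ 0.1001 -0.0075  0.1761]
220 40 [ 0.1345 -0.0433  0.2803]
332 40 [0.1348 0.0405 0.2803]
219 190 [ 0.0167 -0.0466  0.2803]
331 190 [0.017  0.0429 0.2803]
[0.23989248 0.24473324 0.24950342] [0.23923105 0.2436178  0.25014737]
245 120 [0.4567 0.2684 0.0125]
245 150 [0.4344 0.2618 0.0128]
245 180 [0.4114 0.2553 0.0129]
310 150 [0.4493 0.214  0.0132]
160 230 [-0.1295  0.5544 -0.9088]
400 120 [ 0.4972  0.1473 -0.0013]
350 170 [ 0.4423  0.174  -0.0021]
```

Request:
arm_command([
  [[0,-0.0005,0.03],0,0],
  [[0,-0.0005,0.06],0,0],
  [[0,-0.0005,0.085],0,0],
  [[0,-0.0005,0.0935],0,0],
  [[0,-0.0005,0.0935],0,0],
])

```text
clock: 7.55
position: [0.3952, 0.2236, 0.1994]
tool_rot: [[0.957, 0.291, -0.002], [0.291, -0.957, -0.002], [-0.003, 0.001, -1.0]]
contact_force: [-0.1, -0.6, -0.5]
width: 0.0137
finger_force: 43.3
```

Request:
arm_command([
  [[0.01,0,0],0,0],
  [[0.02,0,0],0,0],
  [[0.03,0,0],0,0],
  [[0.04,0,0],0,0],
  [[0.045,0,0],0,0],
])

```text
clock: 7.97
position: [0.4401, 0.2392, 0.2013]
tool_rot: [[0.956, 0.293, 0.002], [0.293, -0.956, 0.001], [0.003, -0.0, -1.0]]
contact_force: [0.6, 1.1, -0.8]
width: 0.0133
finger_force: 43.3
```

Request:
arm_command([
  [[0,0,0],0,0],
  [[0,0,0],0,0],
  [[0.002,0,0],0,0],
  [[0.004,0,0],0,0],
  [[0.004,0,0],0,0],
])

```text
clock: 8.38
position: [0.442, 0.2398, 0.2005]
tool_rot: [[0.956, 0.293, 0.0], [0.293, -0.956, 0.0], [0.0, -0.0, -1.0]]
contact_force: [0.0, -0.2, -1.1]
width: 0.0133
finger_force: 43.3
```

Run:
```python
from h import *
plan(st(-.083),.199)
```

```text
8.3833 [0.442  0.2398 0.2005] yaw 17.05 spin to stand 0.65 delta [ 0.0036 -0.0002  0.0015] in stand -0.0866 -0.0003 F [ 0.  -0.2 -1.1] [-62.  33.  36. 120. -32.  37. -77.]
```

Creep in until it touches.

Request:
arm_command([
  [[0.001,0,0],0,0],
  [[0.002,0,0],0,0],
  [[0.003,0,0],0,0],
  [[0.003,0,0],0,0],
  [[0.003,0,0],0,0],
])

```text
clock: 8.8
position: [0.4448, 0.2405, 0.2005]
tool_rot: [[0.956, 0.293, 0.0], [0.293, -0.956, -0.0], [0.0, 0.0, -1.0]]
contact_force: [-1.0, -0.4, -1.2]
width: 0.0134
finger_force: 43.3
```

Request:
arm_command([
  [[0.001,0,0],0,0],
  [[0.002,0,0],0,0],
  [[0.003,0,0],0,0],
  [[0.003,0,0],0,0],
  [[0.003,0,0],0,0],
])

```text
clock: 9.22
position: [0.4477, 0.2414, 0.2005]
tool_rot: [[0.956, 0.293, 0.0], [0.293, -0.956, 0.0], [0.0, -0.0, -1.0]]
contact_force: [-0.1, -0.6, -0.9]
width: 0.0132
finger_force: 43.3
```

Request:
arm_command([
  [[0.001,0,0],0,0],
  [[0.002,0,0],0,0],
  [[0.003,0,0],0,0],
  [[0.003,0,0],0,0],
  [[0.003,0,0],0,0],
])

```text
clock: 9.63
position: [0.4495, 0.2419, 0.2]
tool_rot: [[0.956, 0.293, -0.003], [0.293, -0.956, -0.001], [-0.003, -0.0, -1.0]]
contact_force: [-4.6, -0.9, 1.2]
width: 0.0133
finger_force: 43.3
```

Request:
arm_command([
  [[-0.001,0,0.001],0,0],
  [[-0.001,0,0.002],0,0],
  [[-0.001,0,0.002],0,0.0],
  [[-0.001,0,0.002],0,0.0],
])

```text
clock: 9.97
position: [0.4492, 0.2418, 0.1985]
tool_rot: [[0.956, 0.293, -0.001], [0.293, -0.956, -0.0], [-0.001, -0.0, -1.0]]
contact_force: [-5.1, -2.3, 4.2]
width: 0.0132
finger_force: 44.0
```

Request:
arm_command([
  [[0,0,0],0,0.035],
  [[0,0,0],0,0.035],
  [[0,0,0],0,0.035],
  [[0,0,-0.03],0,0.035],
  [[0,0,-0.07],0,0.035],
])

```text
clock: 10.38
position: [0.4489, 0.2416, 0.2671]
tool_rot: [[0.956, 0.293, -0.003], [0.293, -0.956, -0.004], [-0.004, 0.003, -1.0]]
contact_force: [1.3, 1.0, 0.6]
width: 0.0347
finger_force: 0.0
```

Request:
arm_command([
  [[0,0,-0.04],0,0.06],
  [[0,0,-0.08],0,0.06],
  [[0,0,-0.08],0,0.06],
  [[0,0,-0.08],0,0.06],
])

```text
clock: 10.72
position: [0.4504, 0.2424, 0.3508]
tool_rot: [[0.956, 0.293, 0.004], [0.293, -0.956, 0.004], [0.005, -0.003, -1.0]]
contact_force: [-1.1, -0.4, -0.9]
width: 0.0599
finger_force: 0.0
```

Run:
```python
from h import *
c=cam("wrist");cv2.imwrite("pics/w5.png",c["img"]);np.savez("w5.npz",**c)
plan(st(0)+.0625*np.array([np.cos(np.radians(94.1)),np.sin(np.radians(94.1))]),.278)
```

```text
10.7667 [0.4496 0.2423 0.3491] yaw 17.07 spin to stand 0.67 delta [ 0.0925 -0.0599  0.0714] in stand -0.0786 0.0 F [-0.9 -0.4 -0.6] [-72.  20.  48. 113. -18.  54. -88.]
```

View pics/w5.png

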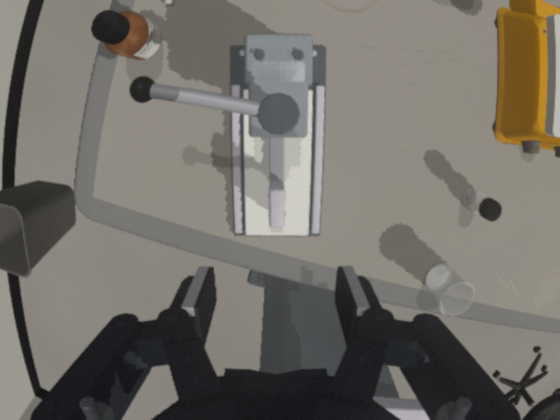

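Request:
arm_command([
  [[0.02,-0.012,0],-7,0.06],
  [[0.04,-0.024,0],-14,0.06],
  [[0.06,-0.036,0],-21,0.06],
  [[0.08,-0.05,0],-28,0.06],
  [[0.093,-0.06,0],-35,0.06],
])

```text
clock: 11.18
position: [0.5215, 0.3282, 0.3462]
tool_rot: [[0.61, 0.792, -0.002], [0.792, -0.61, -0.001], [-0.002, -0.001, -1.0]]
contact_force: [-0.1, -0.7, -1.2]
width: 0.0603
finger_force: 0.0
```

Request:
arm_command([
  [[0,0,0],-7,0.06],
  [[0,0,0],-14,0.06],
  [[0,0,0],-21,0.06],
  [[0,0,0],-28,0.06],
  [[0,0,0],-35,0.06],
])

```text
clock: 11.6
position: [0.5206, 0.3264, 0.3461]
tool_rot: [[0.046, 0.999, -0.003], [0.999, -0.046, -0.002], [-0.002, -0.003, -1.0]]
contact_force: [-0.2, 0.9, 0.3]
width: 0.06
finger_force: 0.0
```

Request:
arm_command([
  [[0,0,0],-7,0.06],
  [[0,0,0],-7,0.06],
  [[0,0,0],-7,0.06],
])

```text
clock: 11.85
position: [0.5208, 0.3262, 0.3469]
tool_rot: [[-0.066, 0.998, -0.002], [0.998, 0.066, -0.001], [-0.001, -0.002, -1.0]]
contact_force: [-0.3, -0.1, -0.8]
width: 0.0602
finger_force: 0.0
```

Run:
```python
from h import *
plan([.521,.327],.278)
```

```text
11.85 [0.5208 0.3262 0.3469] yaw 93.79 spin to stand 77.39 delta [0.0008 0.0004 0.0689] in stand 0.0134 0.0604 F [-0.3 -0.1 -0.8] [-55.  27.  25.  98. -13.  58. -21.]
```

Request:
arm_command([
  [[0,0,0.03],0.3,0.06],
  [[0,0,0.055],0.3,0.06],
  [[0,0,0.069],0.3,0.04],
  [[0,0,0.069],0.3,0.0],
  [[0,0,0.069],0.3,0.0],
], newtons=25)

```text
clock: 12.27
position: [0.5206, 0.3265, 0.2784]
tool_rot: [[-0.062, 0.998, -0.002], [0.998, 0.062, -0.002], [-0.002, -0.002, -1.0]]
contact_force: [0.7, -0.2, 0.2]
width: 0.0242
finger_force: 0.0
```

Request:
arm_command([
  [[0,0,0],0,0],
  [[0,0,0],0,0],
  [[0,0,0],0,0],
  [[0,0,0],0,0],
  [[0,0,0],0,0],
])

```text
clock: 12.68
position: [0.5214, 0.3266, 0.2803]
tool_rot: [[-0.065, 0.998, 0.002], [0.998, 0.065, 0.001], [0.001, 0.002, -1.0]]
contact_force: [3.4, 0.3, -0.8]
width: 0.0085
finger_force: 26.0
```

Request:
arm_command([
  [[-0.0005,-0.0076,0.0017],-7,0],
  [[-0.0018,-0.015,0.0034],-14,0],
  [[-0.0041,-0.0222,0.0051],-21,0],
  [[-0.0073,-0.0291,0.0068],-28,0],
  [[-0.0073,-0.0291,0.0068],-28,0],
])

```text
clock: 13.1
position: [0.4923, 0.3168, 0.2733]
tool_rot: [[-0.53, 0.848, 0.001], [0.848, 0.53, 0.001], [-0.0, 0.002, -1.0]]
contact_force: [3.2, -1.1, -3.9]
width: 0.0088
finger_force: 26.2
```

Request:
arm_command([
  [[-0.0001,-0.0024,0.0005],-2.2,0],
  [[-0.0002,-0.0048,0.001],-4.4,0],
  [[-0.0002,-0.0048,0.001],-4.4,0],
  [[-0.0002,-0.0048,0.001],-4.4,0],
])

```text
clock: 13.43
position: [0.4893, 0.3148, 0.2725]
tool_rot: [[-0.586, 0.81, 0.002], [0.81, 0.586, 0.001], [-0.0, 0.002, -1.0]]
contact_force: [5.3, 0.7, -0.0]
width: 0.0089
finger_force: 25.9
```

Run:
```python
from h import *
plan([.521,.327],.278);print(status.state()["width"])
```

```text
13.4333 [0.4893 0.3148 0.2725] yaw 125.88 spin to stand 109.48 delta [-0.0087  0.0328 -0.0055] in stand -0.02 0.0583 F [ 5.3  0.7 -0. ] [-49.  28.  15. 106. -10.  47.   7.]
0.00889568872094804
```

Request:
arm_command([
  [[0,0,0],0,0.04],
  [[0,0,0],0,0.04],
  [[0,0,-0.02],0,0.04],
  [[0,0,-0.05],0,0.04],
  [[0,0,-0.08],0,0.04],
])

```text
clock: 13.85
position: [0.4873, 0.3148, 0.3516]
tool_rot: [[-0.589, 0.808, -0.004], [0.808, 0.589, -0.002], [0.0, -0.004, -1.0]]
contact_force: [0.1, 0.8, -0.8]
width: 0.0396
finger_force: 0.0
```

Request:
arm_command([
  [[-0.007,-0.015,0],7,0.04],
  [[-0.014,-0.03,0],14,0.04],
  [[-0.021,-0.045,0],21,0.04],
  [[-0.028,-0.06,0],28,0.04],
  [[-0.0356,-0.0753,0],35,0.04],
])

```text
clock: 14.27
position: [0.4474, 0.2412, 0.3515]
tool_rot: [[-0.013, 1.0, -0.002], [1.0, 0.013, 0.0], [0.0, -0.002, -1.0]]
contact_force: [0.5, 0.3, 0.5]
width: 0.04
finger_force: 0.0
```

Request:
arm_command([
  [[0,0,0],7,0.04],
  [[0,0,0],14,0.04],
  [[0,0,0],21,0.04],
  [[0,0,0],28,0.04],
  [[0,0,0],35,0.04],
])

```text
clock: 14.68
position: [0.4478, 0.2418, 0.3516]
tool_rot: [[0.563, 0.826, -0.002], [0.826, -0.563, 0.0], [-0.001, -0.002, -1.0]]
contact_force: [0.1, 0.1, 0.7]
width: 0.0403
finger_force: 0.0
```

Request:
arm_command([
  [[0,0,0],7,0.04],
  [[0,0,0],14,0.04],
  [[0,0,0],21,0.04],
  [[0,0,0],28,0.04],
  [[0,0,0],35,0.04],
])

```text
clock: 15.1
position: [0.4478, 0.2419, 0.3515]
tool_rot: [[0.935, 0.354, -0.002], [0.354, -0.935, 0.0], [-0.002, -0.001, -1.0]]
contact_force: [0.1, -0.0, 0.5]
width: 0.0402
finger_force: 0.0
```

Request:
arm_command([
  [[0,0,0],3.8,0.04],
  [[0,0,0],3.8,0.04],
  [[0,0,0],3.8,0.04],
  [[0,0,0],3.8,0.04],
])

```text
clock: 15.43
position: [0.4482, 0.2418, 0.3516]
tool_rot: [[0.954, 0.3, -0.001], [0.3, -0.954, -0.0], [-0.001, -0.0, -1.0]]
contact_force: [-0.1, 0.5, 0.5]
width: 0.0397
finger_force: 0.0
```

Run:
```python
from h import *
plan([.4492,.2418],.1990)
c=cam("wrist");np.savez("w6.npz",**c);cv2.imwrite("pics/w6.png",c["img"])
```

```text
15.4333 [0.4482 0.2418 0.3516] yaw 17.48 spin to stand 1.08 delta [0.0011 0.0003 0.1526] in stand -0.0801 -0.0001 F [-0.1  0.5  0.5] [-67.  18.  41. 113. -15.  54. -91.]
```

View pics/w6.png

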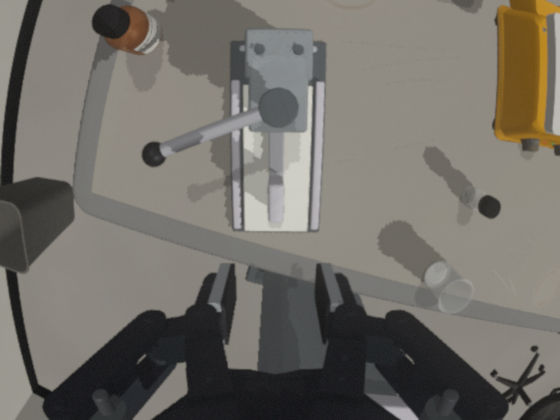

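Request:
arm_command([
  [[0.001,0,0.04],0.4,0.04],
  [[0.001,0,0.08],0.4,0.04],
  [[0.001,0,0.12],0.4,0.04],
  [[0.001,0,0.145],0.4,0.04],
  [[0.001,0,0.152],0.4,0.03],
], newtons=40)

```text
clock: 15.9
position: [0.448, 0.2411, 0.196]
tool_rot: [[0.956, 0.292, -0.005], [0.292, -0.956, -0.004], [-0.006, 0.002, -1.0]]
contact_force: [-0.7, -0.1, -0.5]
width: 0.0305
finger_force: 0.0
```

Request:
arm_command([
  [[0,0,0],0,0],
  [[0,0,0],0,0],
  [[0,0,0],0,0],
  [[0,0,0],0,0],
  [[0,0,0],0,0],
])

```text
clock: 16.32
position: [0.4494, 0.2419, 0.2005]
tool_rot: [[0.957, 0.291, 0.0], [0.291, -0.957, 0.001], [0.001, -0.001, -1.0]]
contact_force: [-0.7, -1.7, -7.4]
width: 0.0131
finger_force: 41.2
```

Request:
arm_command([
  [[0,0,0],0,0],
  [[0,0,0],0,0],
])

```text
clock: 16.48
position: [0.4494, 0.2419, 0.2001]
tool_rot: [[0.957, 0.291, 0.0], [0.291, -0.957, 0.0], [0.0, -0.0, -1.0]]
contact_force: [-1.9, -1.0, -4.7]
width: 0.0133
finger_force: 41.4
```

Request:
arm_command([
  [[-0.001,0,0],0,0],
  [[-0.002,0,0],0,0],
  [[-0.003,0,0],0,0],
])

```text
clock: 16.73
position: [0.4479, 0.2415, 0.2003]
tool_rot: [[0.957, 0.291, 0.004], [0.291, -0.957, 0.002], [0.004, -0.0, -1.0]]
contact_force: [5.5, 0.9, -7.0]
width: 0.0134
finger_force: 41.1
```

Request:
arm_command([
  [[-0.001,0,0],0,0],
  [[-0.002,0,0],0,0],
])

```text
clock: 16.9
position: [0.446, 0.241, 0.2003]
tool_rot: [[0.957, 0.291, 0.004], [0.291, -0.957, 0.002], [0.004, -0.0, -1.0]]
contact_force: [5.8, 2.3, -8.0]
width: 0.0134
finger_force: 41.1
```

Request:
arm_command([
  [[-0.001,0,0],0,0],
  [[-0.002,0,0],0,0],
])

```text
clock: 17.07
position: [0.4441, 0.2405, 0.2003]
tool_rot: [[0.957, 0.291, 0.004], [0.291, -0.957, 0.002], [0.004, -0.0, -1.0]]
contact_force: [5.8, 1.6, -6.5]
width: 0.0132
finger_force: 41.1
```

Request:
arm_command([
  [[0,0,0.0008],0,0],
  [[0,0,0.0015],0,0],
  [[0,0,0.0015],0,0],
])

```text
clock: 17.32
position: [0.444, 0.2403, 0.1994]
tool_rot: [[0.957, 0.291, 0.003], [0.291, -0.957, 0.002], [0.004, -0.001, -1.0]]
contact_force: [1.4, 0.5, 5.1]
width: 0.0132
finger_force: 42.8
```

Request:
arm_command([
  [[-0.001,0,0],0,0],
  [[-0.002,0,0],0,0],
])

```text
clock: 17.48
position: [0.4427, 0.24, 0.1995]
tool_rot: [[0.957, 0.291, 0.005], [0.291, -0.957, 0.003], [0.006, -0.001, -1.0]]
contact_force: [6.0, 1.7, 1.2]
width: 0.0134
finger_force: 42.3
```

Request:
arm_command([
  [[-0.001,0,0],0,0],
  [[-0.002,0,0],0,0],
])

```text
clock: 17.65
position: [0.4408, 0.2394, 0.1995]
tool_rot: [[0.957, 0.291, 0.005], [0.291, -0.957, 0.003], [0.006, -0.001, -1.0]]
contact_force: [6.4, 2.2, 1.5]
width: 0.0131
finger_force: 42.3
```

Request:
arm_command([
  [[-0.0012,0,0],0,0],
  [[-0.0025,0,0],0,0],
  [[-0.0037,0,0],0,0],
  [[-0.005,0,0],0,0],
  [[-0.006,0,0],0,0],
])

```text
clock: 18.07
position: [0.435, 0.2377, 0.1994]
tool_rot: [[0.957, 0.291, 0.005], [0.291, -0.957, 0.003], [0.006, -0.001, -1.0]]
contact_force: [6.6, 1.8, 2.3]
width: 0.0134
finger_force: 42.4
```

Request:
arm_command([
  [[0,0,0],0,0],
  [[0.0005,0,0],0,0],
  [[0.0005,0,0],0,0],
])

```text
clock: 18.32
position: [0.4351, 0.2377, 0.1994]
tool_rot: [[0.957, 0.291, 0.004], [0.291, -0.957, 0.002], [0.004, -0.001, -1.0]]
contact_force: [4.0, 0.6, 6.7]
width: 0.0136
finger_force: 43.1
```

Request:
arm_command([
  [[0,0,0],0,0.03],
  [[0,0,0],0,0.035],
  [[0,0,0],0,0.035],
  [[0,0,-0.02],0,0.035],
  [[0,0,-0.05],0,0.035],
])

```text
clock: 18.73
position: [0.4323, 0.2365, 0.2466]
tool_rot: [[0.957, 0.291, -0.005], [0.291, -0.957, -0.004], [-0.006, 0.002, -1.0]]
contact_force: [0.7, 1.3, 0.9]
width: 0.0352
finger_force: 0.0
```

Request:
arm_command([
  [[0,0,-0.04],0,0.06],
  [[0,0,-0.08],0,0.06],
  [[0,0,-0.1],0,0.06],
  [[0,0,-0.1],0,0.06],
  [[0,0,-0.1],0,0.06],
])

```text
clock: 19.15
position: [0.4335, 0.2372, 0.349]
tool_rot: [[0.956, 0.292, 0.001], [0.292, -0.956, 0.002], [0.001, -0.002, -1.0]]
contact_force: [-0.6, -0.3, -0.7]
width: 0.0601
finger_force: 0.0
```

Run:
```python
from h import *
plan([.4349,.2375],.3490)
c=cam("wrist");np.savez("w7.npz",**c);cv2.imwrite("pics/w7.png",c["img"])
```

```text
19.15 [0.4335 0.2372 0.349 ] yaw 16.98 spin to stand 0.58 delta [ 0.0014  0.0002 -0.    ] in stand -0.0955 -0.0003 F [-0.6 -0.3 -0.7] [-69.  17.  42. 115. -14.  53. -92.]
```

View pics/w7.png

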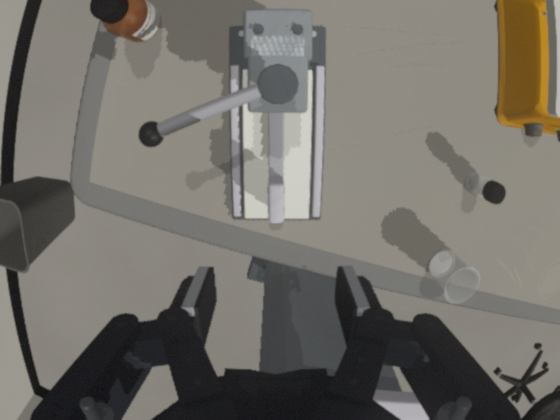

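The feeler lies straight along the bed with its block at (277,185–222). It is drawn back about 15 mm and the measured drag was about 6.5 N, so I'm handing in.

```bash
python3 -c "
from rig import job;print(job.close_job())"
```

```text
the job is handed in; nothing more can be done
None
```

The long feeler is nipped under the foot with a measured drag of about 6.5 N, flat on the bed, drawn back about 15 mm from the column and released; I handed the job in at about 19 s and got no verdict back.

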